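# Eject a pressed tile and trap it on the slide

### The job

Press down the square release pad beside the slide of the tile press with one fingertip so that the spring shoots the pressed tile out of its latch, and trap the tile with the other finger before it slides off the open end of the slide. Do not lift the tile or drag it out by hand, and leave the other things on the table alone. Finish while still holding the tile back: the program ends with a finger stopping the tile, at rest and flat, wholly on the slide.

Things in the scene. Friction and masses are not known exactly. Their poses are not given: they have to be found in the camera images.
- press: Tile press, a low grey fixture fixed to the table; place and heading vary. Origin: on the table, under the slide's centre line, level with the release pad. +x: the way the tile shoots out; z up. The slide is a level steel track, floor 30 mm above the table, 47 mm wide between guide lips only 4 mm high. Tile waits at x -90 to -40 mm. Release pad at x 0, y -60 mm. Slide from x -36 to +30 mm is empty.
- slide_end (a point): Middle of the open end of the slide, on its floor (press x = +30 mm, 30 mm above the table). Beyond it the tile drops to the table.
- spring_housing (a point): Middle of the top of the grey spring housing behind the tile, 60 mm above the table; it spans press x -220 to -125 mm and is 60 mm wide; a spring tube goes on behind it to x -300 mm.
- stop_spot (a point): Point on the slide's floor, on its centre line, level with the release pad (30 mm above the press's origin, same axes). It is 60 mm from the middle of the pad, in press +y. The waiting tile's front is 40 mm before this point, the open end 30 mm after it.
- tile_center (a point): Centre (half-way up) of the loose terracotta tile in the press, with a round rosette on top: 50 mm long (x, along the slide), 44 wide (y), 24 high, about 0.12 kg; its top is 54 mm above the table. A latch tooth holds it against a compressed spring ejector (4 N, 2 N at the end of its 112 mm stroke).
- tile: The same tile; origin at the centre of its underside, same axes. When the latch drops it shoots along the press's +x and, unless stopped, is over the open end about 0.2 s later. A fingertip that stops it is pushed by it with 1 to 4 N from then on.
- release_pad (a joint): How far the release pad is pressed, m: 0 up (starts at 0 to 0.002), 0.012 at its bottom stop. It needs 3 to 9 N and stays down where it is left (no return spring). The latch lets go of the tile at about 0.006; press it to 0.009 or more.
- pad_top (a point): Centre of the top face of the release pad, a black square plate 30 x 30 mm on a grey housing beside the slide; moves with it. Up: 50 mm above the table, 20 above the slide's floor; fully down: 38 and 8, still 4 above the guide lips. So with the tool straight down one fingertip can press the pad while the other, at the same height, stands over the slide in the tile's way.
- glaze_jar: Bystander near the press, to be left alone: closed amber glass jar, 52 across, 62 high, white cap (mm). Origin at its underside's middle.
- cup: Bystander near the press, to be left alone: small unglazed terracotta cup, 68 across the rim, 60 high (mm). Origin at its underside's middle.
- spare_tile: Bystander near the press, to be left alone: another pressed tile, the same as the one in the press, lying loose on the table 24 high (mm). Origin at its underside's middle.
- brush: Bystander near the press, to be left alone: paint brush with a wooden handle, 170 long, lying on the table. Origin on its underside.
- kiln_post: Bystander near the press, to be left alone: white square kiln post, 36 x 36, 50 high (mm). Origin at its underside's middle.
- slip_jar: Bystander near the press, to be left alone: closed green glass jar, 60 across, 75 high, white cap (mm). Origin at its underside's middle.
Things that resemble listed ones, but are neither listed nor needed, are in the scene too. Leave any blue or red look-alike of the tile alone.

How it is judged (in metres and radians):
On the way, in this order (a step that is already met when the one before it is completed fails the run):
1. the release pad is pressed down (value of joint release_pad above 0.004 m), for 0.02 s.
2. the tile has left the latch and is held back by a finger, on the slide (x of tile_center in the frame of press between -0.06 and 0.006 m and y of tile_center in the frame of press between -0.006 and 0.006 m and z of tile_center in the frame of press between 0.037 and 0.048 m and angle between tile's own z axis and vertical below 0.15 rad and linear speed of tile below 0.02 m/s and contact force between the fingers and tile above 0.5 N), for 0.3 s.
At the end, for the whole second after the job is handed in: The release pad is down (at least 4 mm); the tile has moved 5 to 71 mm out of the latch, so that it is still wholly on the slide (within 1 mm), lies flat on it between the guide lips (tilt under 0.15 rad), is at rest (under 20 mm/s), and a finger bears on it with more than 0.5 N (all of step 2 and value of joint release_pad above 0.004 m); the arm keeps its last pose, push and grip.
It fails at once if the tile slides over the open end or falls off the slide (x of tile_center in the frame of press above 0.02 m or height (world z) of tile_center below 0.034 m).
It fails at once if the tile is lifted (more than 8 mm) (height (world z) of tile_center above 0.05 m).
It fails at once if the tile is dragged out of the latch before the release pad is pressed (x of tile_center in the frame of press above -0.058 m and value of joint release_pad below 0.0035 m).
It fails at once if a jar, the cup, the spare tile, the brush or the kiln post is disturbed (moved more than 20 mm) (distance of any of glaze_jar, cup, spare_tile, brush, kiln_post, slip_jar from where it was at the start of the episode above 0.02 m).
It also fails if it takes over 32 s, if anything falls off the work surface, if the arm or the gripper's body presses on something with over 40 N, if the wrist force passes 120 N, or if a joint passes its speed limit or range.

### The arm

A 7-joint arm with a two-finger parallel gripper is mounted at the origin on the work surface. World frame = base frame: x ahead of the robot, y to its left, z up, the work surface at z = 0. Lengths are in m, angles in degrees, forces in N, time in s.
With the tool pointing down it reaches from about 0.35 to 0.9 m from the base axis. Payload 8.1 kg.
Tool frame: the origin (TCP) lies on the centre line of the jaws, within the pads' length; the fingertips stand 17 mm ahead of it and the grasp point (between the pads) lies 2 mm behind it (env.tcp_to_tips is the distance from the TCP to the fingertips, in m); z points along the fingers, y is the direction in which the jaws open and shut (so a half turn about z gives the same grasp; the last joint's range is limited). The gripper opens to 92 mm and grips with 3 to 60 N. Pads are 19 mm wide; open, the fingers measure 130 mm over their backs; the gripper's body (75 mm by 190 mm) begins 47 mm behind the grasp point.
Start: joints at [-76.41, 24.895, 1.432, 90.138, -0.665, 64.973, -4.303], TCP at [0.208, 0.589, 0.244] pointing down, gripper open.
Joint ranges: [-149.89, 149.89], [-25.12, 119.58], [-72.63, 75.52], [4.76, 147.25], [-75.54, 255.54], [6.69, 114.76], [-157.13, 157.13]. Speed limits (degrees/s): [127.2, 127.2, 172.46, 172.46, 180, 180, 180].

### API

Orientations are given as [roll, pitch, yaw] about the fixed x, y, z axes, in that order (R = Rz(yaw) Ry(pitch) Rx(roll)).
In Python, from plant import env, cams gives the robot as it stands. The module is installed in compiled form; this text tells all that it offers.
- The arm moves only by the tool play_rows, never from a script. Its arguments are lists of equal length, an entry for each row: "travel": the shift along the tool's x, y, z in mm, a list of three; "dr": the turn, a rotation vector about the tool's x, y, z in degrees, a list of three; "grip": the finger opening in mm, from 0 to 91.8. A call has 1 to 10 rows; each row is the pose to reach, as a shift and turn from the pose commanded when the call began, along the tool's axes at that moment; what a row does not reach only later rows make up. A row lasts 1/10 s, in which the tool goes at most 50 mm and 8.59 degrees, less where a joint would pass 70% of its speed; a pose out of reach is approached as far as the arm can. A call with a gripper value outside its range is refused whole. The fingers move at their own pace and stop on an object; "force" is the grip in N (left out, the last holds). Time passes only in rows, so rows that repeat a pose let the fingers close. It gives the time, the measured TCP pose, the force and the opening at its end, in the units of the state.
- env.get_obs(): the state, without advancing time (a new reading comes with each control period).
- cams.camera(name): name is "side" or "top"; returns the picture (480x640x3 uint8, blue, green, red); there is no depth.
- cams.get_calibration(name): a dict with "vfov" (degrees; the focal length in pixels is half the picture's height over the tangent of half this angle, whatever the lens; pixels are square), "cx", "cy" (the principal point, pixels), "camera_from_world" (4x4, takes a point from world to camera coordinates). Camera axes: x right, y down, z forward; pixel columns grow to the right and rows downward; lengths in m; the calibration is good to about 2 mm. A picture is of the moment at which its call begins. get_calibration takes no time and is no camera call.
- env.hand_in(): hands the job in, once; it reports no verdict.
The state is a dict: "time": time; "joint_pos": joint angles; "joint_vel": joint speeds; "tau": joint torques, N m; "position": TCP position; "eef_rot": TCP orientation; "contact_force": force on the tool from outside, world axes, zero at the start; "torque": the same for the moment, N m; "finger_gap": finger opening in m.
Only numpy, scipy, OpenCV 4.12 (cv2) and the standard library are available. Lean on these libraries where they do the work, as an engineer would, in place of code of your own. Each camera call takes 0.05 s, during which the arm holds its last target.

## Working session

There is one attempt and no reset: what is moved stays moved. The work goes in short steps, Python scripts to look and compute and a tool call to move; the robot and the scene stay as the last step left them, time stands still between calls to the robot, and variables do not carry over. Pictures are saved under pics/ and viewed, and the job is handed in when it is done.

Besides the shell and the picture viewer there is one more tool, called after "Emit:" as a command line: name --argument value ..., lists and objects as JSON in quotes. play_rows: Moves the arm, as the interface text tells. Its arguments: {"type":"object","properties":{"travel":{"type":"array"},"dr":{"type":"array"},"grip":{"type":"array"},"force":{"type":"number"}},"required":["travel","dr","grip"]}

```bash
mkdir -p pics; python3 - <<'E'
from plant import env,cams
import cv2
for n in("top","side"):
    cv2.imwrite(f"pics/{n}0.png",cams.camera(n)); c=cams.get_calibration(n); print(n,c)
o=env.get_obs();print(o, env.tcp_to_tips)
E
```

```text
top {'vfov': 42.91479578943225, 'cx': 320.5328671183159, 'cy': 239.1848759572148, 'camera_from_world': array([[ 0.0638651 , -0.99795801, -0.00103353,  0.02581718],
       [-0.97107783, -0.06190607, -0.23059809,  0.59780478],
       [ 0.23006323,  0.01573081, -0.97304854,  0.84723236],
       [ 0.        ,  0.        ,  0.        ,  1.        ]])}
side {'vfov': 50.208421056417784, 'cx': 317.4103196379179, 'cy': 237.5714410583899, 'camera_from_world': array([[-0.86781004, -0.49675304,  0.01192298,  0.536044  ],
       [-0.39103961,  0.66793425, -0.6332076 ,  0.23139101],
       [ 0.30658403, -0.55416627, -0.77389016,  0.78716152],
       [ 0.        ,  0.        ,  0.        ,  1.        ]])}
{'time': 0.1, 'joint_pos': array([-76.41059456,  24.93297533,   1.43067386,  90.1839964 ,
        -0.66427863,  64.97071715,  -4.30196563]), 'joint_vel': array([ 0.02855016, -0.12045718, -0.07413133, -0.18209234, -0.04389181,
       -0.04378239, -0.05204482]), 'tau': array([ 2.85862232e-03, -6.69126391e+01,  9.87810753e-01, -3.15145969e+01,
       -6.06113579e-02,  3.74983402e-02,  1.36977951e-04]), 'position': array([0.2082064 , 0.58885424, 0.24301705]), 'eef_rot': array([-1.79920967e+02,  7.50482386e-03,  1.60529360e+02]), 'contact_force': array([0.0815774 , 0.10925784, 0.78193189]), 'torque': array([-0.02938119,  0.03175294, -0.0402561 ]), 'finger_gap': 0.09169351550756587} 0.017
```

View pics/top0.png

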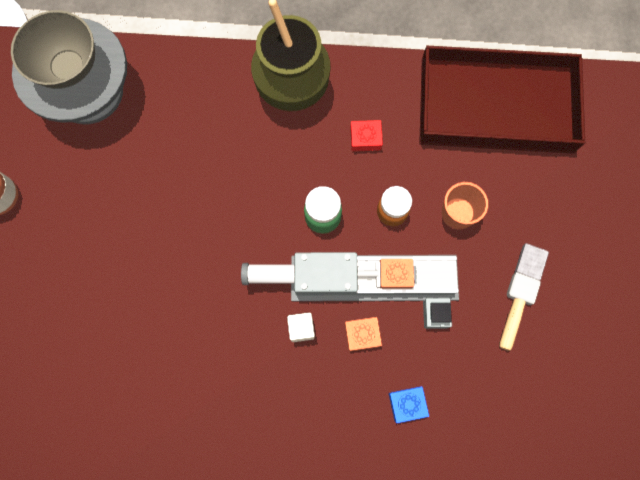

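View pics/side0.png

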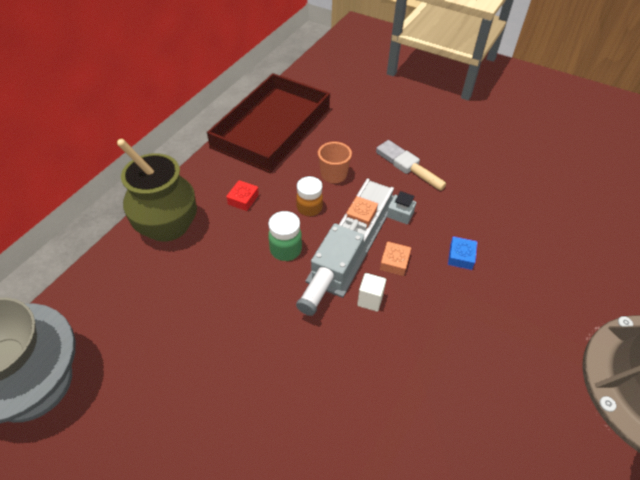

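Top view: the press runs left to right (shooting towards the image right). The tile is at (397,273), the pad at (439,313), and the spare tile at (363,334). The kiln post is at (301,327) and the brush at (520,300). Now I'll measure.

```bash
cat > h.py <<'E'
import numpy as np,cv2
from plant import env,cams
def K(c): return 240/np.tan(np.radians(c['vfov']/2))
def ray(n,uv,z):
    c=cams.get_calibration(n);f=K(c);T=c['camera_from_world'];R=T[:3,:3];o=-R.T@T[:3,3]
    d=R.T@np.array([(uv[0]-c['cx'])/f,(uv[1]-c['cy'])/f,1]);return o+d*(z-o[2])/d[2]
def proj(n,p):
    c=cams.get_calibration(n);f=K(c);q=(c['camera_from_world']@np.r_[p,1])[:3];return np.array([f*q[0]/q[2]+c['cx'],f*q[1]/q[2]+c['cy']])
E
python3 - <<'E'
from h import *
for n in("top","side"):
    im=cv2.imread(f"pics/{n}0.png")
    x0,y0,w,h=(280,235,200,110) if n=="top" else (290,165,160,160)
    cr=im[y0:y0+h,x0:x0+w]
    cv2.imwrite(f"pics/{n}crop.png",cv2.resize(cr,None,fx=4 if n=="top" else 3.7,fy=4 if n=="top" else 3.7,interpolation=cv2.INTER_CUBIC))
E
```

```text
(no output)
```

View pics/topcrop.png

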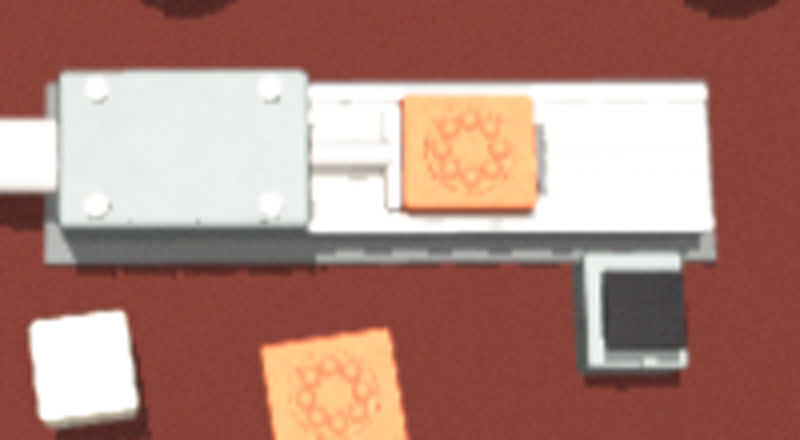

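View pics/sidecrop.png

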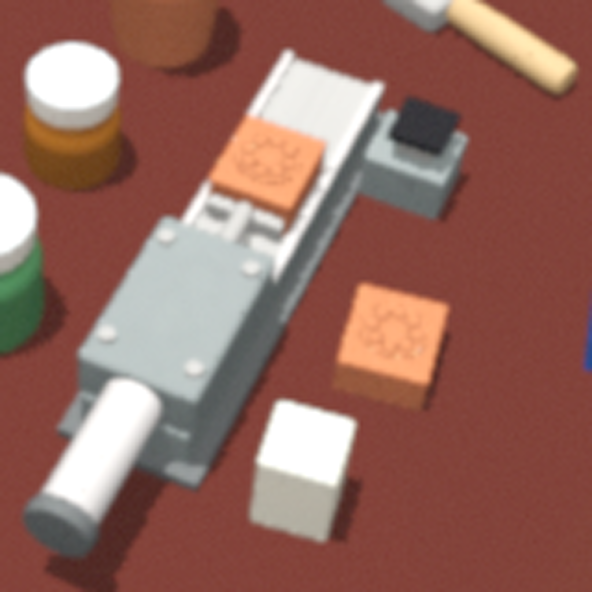

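```bash
python3 - <<'E'
from h import *
for n in("top","side"):
    c=cams.get_calibration(n);T=c['camera_from_world'];print(n,'cam',-T[:3,:3].T@T[:3,3])
    im=cv2.imread(f"pics/{n}0.png");hsv=cv2.cvtColor(im,cv2.COLOR_BGR2HSV)
    box={'top':dict(tile=(372,250,425,295),pad=(425,298,458,326),hous=(290,248,362,298)),'side':dict(tile=(345,195,382,226),pad=(392,188,420,210),hous=(308,220,368,278))}[n]
    for k,(a,b,cc,d) in box.items():
        s=hsv[b:d,a:cc].astype(int)
        if k=='tile': m=(s[...,0]<20)&(s[...,1]>100)&(s[...,2]>200)
        elif k=='pad': m=(s[...,2]<70)
        else: m=(s[...,1]<40)&(s[...,2]>150)&(s[...,2]<235)
        m=m.astype(np.uint8)
        nn,l,st,ce=cv2.connectedComponentsWithStats(m);i=1+np.argmax(st[1:,4]);m=(l==i).astype(np.uint8)
        ct=max(cv2.findContours(m,0,1)[0],key=cv2.contourArea)
        z=dict(tile=.054,pad=.049,hous=.06)[k]
        P=np.array([ray(n,(x+a,y+b),z)[:2] for x,y in np.argwhere(m)[:,::-1]])
        Q=np.array([ray(n,(p[0][0]+a,p[0][1]+b),z)[:2] for p in ct])*1000
        r=cv2.minAreaRect(Q.astype(np.float32))
        print(k,st[i],'centroid',P.mean(0).round(4),'rect c',np.round(r[0],1),'size',np.round(r[1],1),'ang',round(r[2],2))
E
```

```text
top cam [0.38394915 0.04944456 0.96227753]
tile [  8   9  34  28 913] centroid [ 0.5543 -0.054 ] rect c [554.6 -53.9] size [41.3 49.7] ang 3.65
pad [20  6  5  9 30] centroid [ 0.5066 -0.1318] rect c [ 506.4 -131.5] size [11.9  6. ] ang 0.88
hous [  0   4  72  46 439] centroid [0.5403 0.0564] rect c [544.   52.7] size [ 66.8 107.5] ang 4.84
side cam [0.31433626 0.54794587 0.74930386]
tile [  2   1  30  25 467] centroid [ 0.5537 -0.0514] rect c [553.8 -51.7] size [44.4 48.5] ang 3.77
pad [  4   4  17  15 162] centroid [ 0.4975 -0.1182] rect c [ 497.5 -118.4] size [25.7 30.6] ang 4.84Traceback (most recent call last):
  File "<stdin>", line 15, in <module>
  File "h.py", line 5, in ray
    c=cams.get_calibration(n);f=K(c);T=c['camera_from_world'];R=T[:3,:3];o=-R.T@T[:3,3]
ValueError: time passes only in moves, steps and waits
```

```bash
python3 - <<'E'
from plant import cams
import pickle
pickle.dump({n:cams.get_calibration(n) for n in("top","side")},open("cal.pkl","wb"))
E
sed -i 's/^from plant.*/import pickle\nCAL=pickle.load(open("\.\/cal.pkl","rb"))/; s/cams.get_calibration(n)/CAL[n]/' h.py
python3 - <<'E'
from h import *
def t(p): return (p[0]-0.0+1.5*0)/4+280-.375, p[1]/4+235-.375
def s(p): return p[0]/3.7+290-.36, p[1]/3.7+165-.36
def show(name,n,pts,z):
    f=t if n=='top' else s
    W=np.array([ray(n,f(p),z)[:2] for p in pts])*1000
    print(name,n,W.round(1).tolist(),'c',W.mean(0).round(1),'edges',[ (round(float(np.hypot(*(W[(i+1)%4]-W[i]))),1),round(float(np.degrees(np.arctan2(*(W[(i+1)%4]-W[i])[::-1]))),1)) for i in range(4)])
show('pad','top',[(606,271),(685,271),(685,350),(606,348)],.049)
show('pad','side',[(409,100),(458,113),(440,153),(391,139)],.049)
show('tile','top',[(402,95),(533,97),(537,211),(402,209)],.054)
show('tile','side',[(250,116),(325,138),(293,201),(213,180)],.054)
show('hous','top',[(60,72),(306,70),(308,226),(62,226)],.06)
show('spare','top',[(261,346),(388,328),(410,440),(280,440)],.024)
for nm,z,p in [('slide end top lip R',.034,(707,84)),('slide end bot',.034,(713,233)),('lip left top',.034,(310,82)),('lip left bot',.034,(310,232))]:
    print(nm,(ray('top',t(p),z)*1000).round(1))
for nm,z,p in [('end L',.034,(288,53)),('end R',.034,(380,83))]:
    print('side',nm,(ray('side',s(p),z)*1000).round(1))
E
```

```text
pad top [[513.2, -107.6], [515.1, -137.1], [485.6, -137.6], [484.4, -108.2]] c [ 499.6 -122.6] edges [(29.6, -86.3), (29.5, -179.2), (29.4, 92.2), (28.8, 1.3)]
pad side [[511.5, -131.9], [486.0, -136.1], [482.8, -105.5], [508.2, -101.8]] c [ 497.1 -118.8] edges [(25.9, -170.6), (30.7, 95.9), (25.6, 8.3), (30.2, -83.6)]
tile top [[574.6, -28.0], [577.0, -77.6], [533.5, -80.4], [531.0, -29.8]] c [554. -54.] edges [(49.7, -87.2), (43.6, -176.4), (50.6, 92.8), (43.6, 2.4)]
tile side [[575.4, -75.5], [535.8, -81.0], [531.1, -34.8], [571.3, -27.2]] c [553.4 -54.6] edges [(40.0, -172.1), (46.4, 95.9), (40.9, 10.7), (48.5, -85.2)]
hous top [[574.0, 101.8], [580.6, 9.1], [521.4, 5.3], [515.6, 96.7]] c [547.9  53.2] edges [(92.9, -85.9), (59.4, -176.4), (91.5, 93.7), (58.6, 4.9)]
spare top [[479.5, 19.2], [489.5, -29.0], [447.7, -39.1], [444.5, 10.1]] c [465.3  -9.7] edges [(49.2, -78.3), (43.0, -166.4), (49.3, 93.7), (36.2, 14.6)]
slide end top lip R [ 590.7 -147.6   34. ]
slide end bot [ 532.5 -150.7   34. ]
lip left top [581.7   6.1  34. ]
lip left bot [523.1   3.2  34. ]
side end L [ 586.6 -145.8   34. ]
side end R [ 534.2 -150.2   34. ]
```

```bash
cat > mv.py <<'E'
from plant import env
import numpy as np
from scipy.spatial.transform import Rotation as R
o=env.get_obs();A=R.from_euler('xyz',o['eef_rot'],degrees=True)
def to(p,yaw=93.5):
    B=R.from_euler('xyz',[180,0,yaw],degrees=True)
    print('t',o['time'],'pos',o['position'].round(4),'rot',o['eef_rot'].round(2),'gap',o['finger_gap'],'F',o['contact_force'].round(1))
    print('travel',(A.inv().apply(np.array(p)-o['position'])*1000).round(1),'dr',(A.inv()*B).as_rotvec(degrees=True).round(2))
E
python3 -c "
from mv import *
to([.5287,-.1208,.243])"
```

```text
t 0.1 pos [0.2082 0.5889 0.243 ] rot [-1.7992e+02  1.0000e-02  1.6053e+02] gap 0.09169351550756587 F [0.1 0.1 0.8]
travel [-538.7 -562.2    0.9] dr [-7.000e-02  5.000e-02  6.703e+01]
```

Emit:
play_rows --travel '[[-27,-28,0],[-54,-56,0],[-81,-84,0],[-108,-112,0],[-135,-140,0],[-162,-168,0],[-189,-196,0],[-216,-224,0],[-243,-252,0],[-270,-280,0]]' --dr '[[0,0,3.5],[0,0,7],[0,0,10.5],[0,0,14],[0,0,17.5],[0,0,21],[0,0,24.5],[0,0,28],[0,0,31.5],[0,0,35]]' --grip '[41,41,41,41,41,41,41,41,41,41]'

```text
time: 1.1
position: [0.3698, 0.2336, 0.2436]
eef_rot: [-180.0, -0.0, 125.4]
contact_force: [1.0, 0.3, -0.5]
finger_gap: 0.0414
```

```bash
python3 -c "
from mv import *
to([.5287,-.1208,.20])"
```

```text
t 1.1 pos [0.3698 0.2336 0.2436] rot [-1.7999e+02 -1.0000e-02  1.2539e+02] gap 0.041407922626235036 F [ 1.   0.3 -0.5]
travel [-381.   -75.7   43.6] dr [-1.000e-02 -0.000e+00  3.189e+01]
```

Emit:
play_rows --travel '[[-38,-7,4],[-76,-15,8],[-114,-22,12],[-152,-30,16],[-190,-38,20],[-230,-45,25],[-270,-53,30],[-310,-60,35],[-345,-68,40],[-380,-75,43]]' --dr '[[0,0,3],[0,0,6],[0,0,9],[0,0,12],[0,0,15],[0,0,18],[0,0,21],[0,0,25],[0,0,28],[0,0,32]]' --grip '[41,41,41,41,41,41,41,41,41,41]'

```text
time: 2.1
position: [0.5293, -0.1191, 0.2001]
eef_rot: [-179.9, -0.0, 93.4]
contact_force: [0.5, 1.0, 0.9]
finger_gap: 0.0407
```

Emit:
play_rows --travel '[[0,0,0],[0,0,0]]' --dr '[[0,0,0],[0,0,0]]' --grip '[41,41]'

```text
time: 2.3
position: [0.5289, -0.1181, 0.2002]
eef_rot: [-179.9, 0.0, 93.5]
contact_force: [-0.0, 1.0, -1.0]
finger_gap: 0.0404
```

```bash
python3 -c "
from mv import *
to([.5287,-.1208,.085])"
```

```text
t 2.3 pos [ 0.5289 -0.1181  0.2002] rot [-1.7993e+02  1.0000e-02  9.3460e+01] gap 0.04044219425470462 F [-0.  1. -1.]
travel [ -2.7  -0.3 115.2] dr [-0.07  0.01 -0.04]
```

Emit:
play_rows --travel '[[-1,0,25],[-2,0,50],[-3,0,75],[-3,0,95],[-3,0,110],[-3,0,115],[-3,0,115],[-3,0,115]]' --dr '[[0,0,0],[0,0,0],[0,0,0],[0,0,0],[0,0,0],[0,0,0],[0,0,0],[0,0,0]]' --grip '[41,41,41,41,41,41,41,41]'

```text
time: 3.1
position: [0.5299, -0.12, 0.0864]
eef_rot: [180.0, -0.0, 93.6]
contact_force: [-0.1, -0.1, -0.3]
finger_gap: 0.0409
```

```bash
python3 -c "
from mv import *
to([.5287,-.1208,.0565])
from plant import cams
import cv2
im=cams.camera('side');cv2.imwrite('pics/side1.png',cv2.resize(im[140:290,290:450],None,fx=3.7,fy=3.7,interpolation=2))
im=cams.camera('top');cv2.imwrite('pics/top1.png',cv2.resize(im[225:345,340:500],None,fx=4,fy=4,interpolation=2))
"
```

```text
t 3.1 pos [ 0.5299 -0.12    0.0864] rot [ 1.7995e+02 -2.0000e-02  9.3590e+01] gap 0.040854163111674266 F [-0.1 -0.1 -0.3]
travel [-0.7 -1.2 29.9] dr [ 0.05 -0.02  0.09]
```

View pics/side1.png

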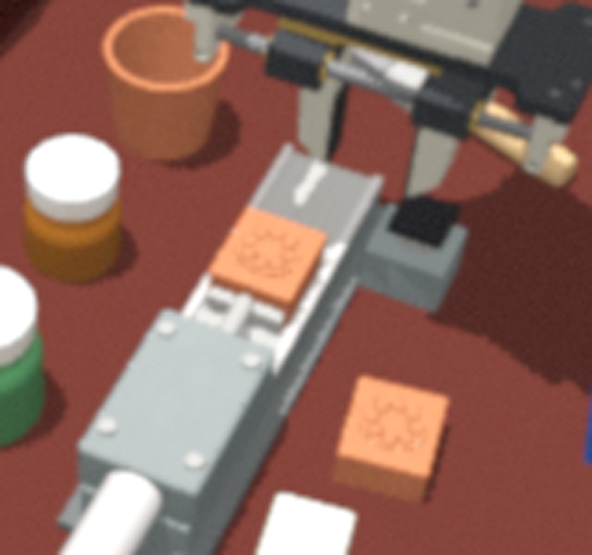

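View pics/top1.png

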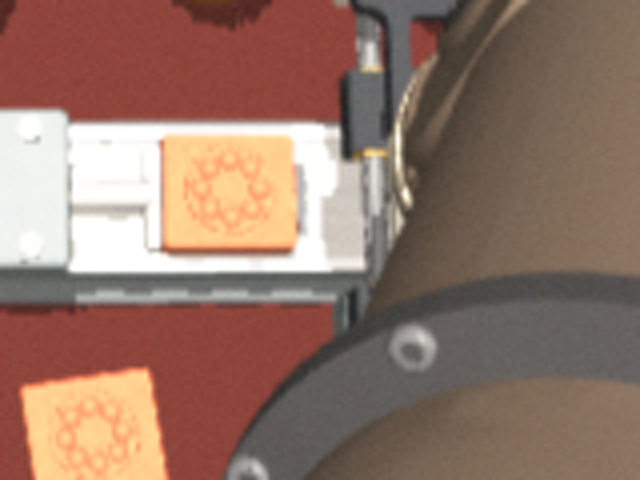

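```bash
python3 -c "
from h import *
for p in [(.4999,-.1219,.0694),(.5598,-.1182,.0694),(.4987,-.1227,.049),(.5586,-.119,.03)]:
    print(p,((proj('side',p)-[290,140]+.36)*3.7).round())
"
```

```text
(0.4999, -0.1219, 0.0694) [428. 185.]
(0.5598, -0.1182, 0.0694) [317. 147.]
(0.4987, -0.1227, 0.049) [425. 213.]
(0.5586, -0.119, 0.03) [312. 200.]
```

Emit:
play_rows --travel '[[0,-1,8],[0,-1,14],[0,-1,18],[0,-1,21],[0,-1,24],[0,-1,27],[0,-1,29],[0,-1,29],[0,-1,29],[0,-1,29]]' --dr '[[0,0,0],[0,0,0],[0,0,0],[0,0,0],[0,0,0],[0,0,0],[0,0,0],[0,0,0],[0,0,0],[0,0,0]]' --grip '[41,41,41,41,41,41,41,41,41,41]'

```text
time: 4.2
position: [0.5286, -0.1212, 0.0568]
eef_rot: [180.0, 0.0, 93.5]
contact_force: [-0.3, -3.1, -0.7]
finger_gap: 0.0412
```

```bash
python3 -c "
from mv import *
to([.5287,-.1208,.0565])
from plant import cams
import cv2
im=cams.camera('side');cv2.imwrite('pics/side2.png',cv2.resize(im[140:290,290:450],None,fx=3.7,fy=3.7,interpolation=2))
im=cams.camera('top');cv2.imwrite('pics/top2.png',cv2.resize(im[225:345,340:500],None,fx=4,fy=4,interpolation=2))
"
```

```text
t 4.2 pos [ 0.5286 -0.1212  0.0568] rot [1.7998e+02 4.0000e-02 9.3500e+01] gap 0.04117857776629239 F [-0.3 -3.1 -0.7]
travel [0.4 0.1 0.3] dr [ 0.02  0.04 -0.  ]
```

View pics/side2.png

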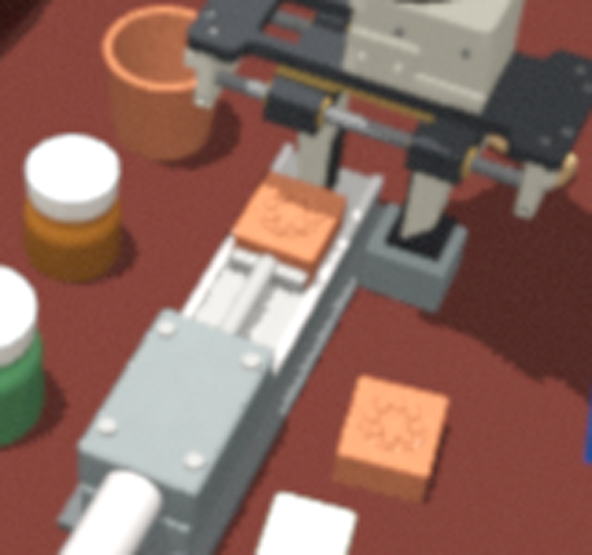

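View pics/top2.png

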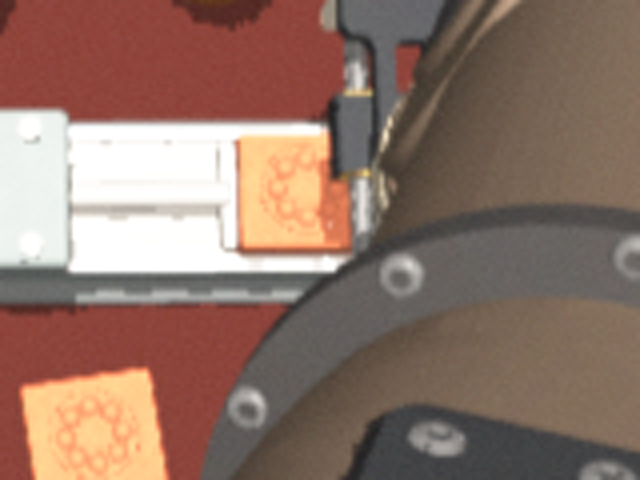

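The side view shows the tile shot out and stopped flat against the finger at (320,180), with the pad down under the other finger at (425,235). In the top view its rear edge moved from crop column 163 to 236, about 28 mm. I'll hold briefly, check again, then hand in.

Emit:
play_rows --travel '[[0,0,0],[0,0,0],[0,0,0],[0,0,0],[0,0,0],[0,0,0]]' --dr '[[0,0,0],[0,0,0],[0,0,0],[0,0,0],[0,0,0],[0,0,0]]' --grip '[41,41,41,41,41,41]'

```text
time: 4.9
position: [0.5286, -0.1206, 0.0567]
eef_rot: [180.0, -0.0, 93.5]
contact_force: [-0.6, -3.5, 0.4]
finger_gap: 0.041
```

```bash
python3 -c "
from mv import *
to([.5287,-.1208,.0565])
from plant import cams
import cv2
a=cams.camera('side');b=cv2.imread('pics/side2.png')
c=cv2.resize(a[140:290,290:450],None,fx=3.7,fy=3.7,interpolation=2)
print('mean diff',cv2.absdiff(b,c).mean())
if o['contact_force'][1]<-1.5: print(env.hand_in())
"
```

```text
t 4.9 pos [ 0.5286 -0.1206  0.0567] rot [179.99  -0.    93.53] gap 0.04102828781201618 F [-0.6 -3.5  0.4]
travel [-0.2  0.1  0.2] dr [ 0.01 -0.    0.03]
mean diff 1.4999959418878337
the job is handed in; nothing more can be done
None
```

I pressed the release pad with one fingertip, and the other finger, standing over the slide, stopped the tile when it shot out. I handed the job in at about 5 s with the tile still held back; no verdict was reported.

- **Tile position:** it moved about 28 mm out of the latch (30 mm expected from the finger's place) and looks flat and wholly on the slide. Its centre is at press x of about -36 mm.
- **Tile at rest:** the side view hardly changed between the two checks.
- **Holding force:** the wrist reads a steady 3.1 to 3.5 N along the shooting direction.
- **Pad depth:** the fingertips are at about 39.7 mm height, so the pad is down about 10 mm. That is worked out from the tip height, not measured directly.
- **Other objects:** I never steered the arm into any of them, and the ones visible in the last pictures look where they were. I did not measure them again.

One disagreement: the two cameras placed the pad centre about 4 mm apart along the slide. The pad is 30 mm square, so it made no difference.

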